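# Fasten the light bar's tube coupler

### The job

The light bar's mounting tube lies in two rubber-lined couplers on the chassis; one coupler is fastened already, fasten the open one the same way. First swing its hinged half over onto the tube, then swing its bolt up into the slot and press the nut over the lip against the springy lining until it is fully home in its seat, the bolt upright at the root of the slot. It is not known exactly where the coupler stands in its adjusting slots, so feel for it gently, never pressing or pinching coupler or tube with more than 25 N in all, and leave the loose gear, lens, reflector and screwdriver where they are.

Things in the scene. Friction and masses are not known exactly. Their poses are not given: they have to be found in the camera images.
- slots (a point): Top of the chassis plate (20 mm above the bench). Axes of all marks: y along the tube to the fastened coupler (at y +280 mm), x across it from bolt side to hinge side, z up. All marks show the places with the couplers at the -x end of their long slots; tube and couplers, one rigid piece, really stand 10 to 60 mm further along +x (y and z are true). Plate: x -65 to 135, y -100 to 420 mm.
- tube_mark (a point): Axis of the grey tube (34 mm across, along y, fixed), 65 mm from the open coupler's middle, with the coupler at the slots' end; really 10 to 60 mm further along +x. The tube is bare for 30 mm either way along y, so that its -x side can be touched to find how far. A mirror sheet 35 mm high stands on the plate 95 mm to the +x side.
- hinge_mark (a point): Middle of the hinge axis (along y) of the aluminium hinged half: 44 mm wide, outer radius 25 mm (28 at its rib) about the tube axis, which lies 28 mm to -x at this height; its forked lug, whose outer face lies 8 mm outside the plane of hinge and tube axis, reaches 88 mm from the hinge. Really 10 to 60 mm further along +x.
- seat_mark (a point): Middle of the seat on the fork's flat top when the half rests at cover angle 0. Two tines from 5.5 to 14 mm either side (y), 7 mm thick, slot 11 mm wide, open at the -x end. The flat runs x -7 to +11 mm; at x -7 to -9 a lip stands 2 mm higher; beyond it a nose falls outward at 35 degrees to x -22. Really 10 to 60 mm further along +x.
- pivot_mark (a point): Pivot of the steel swing bolt (8 mm shank, turns about y). On it a hand nut: ball collar, radius 10 mm, centred 50 mm from the pivot; red round knob 20 mm across, 53 to 67 mm from the pivot; shank ends at 70 mm. On the -x side nothing stands within 60 mm along y of the bolt's path. Really 10 to 60 mm further along +x.
- cover (a joint): Angle of the hinged half. 0: resting on the tube, lining just touching; grows as it opens, 1.65 to 2.05 at the start (lug up, leaning back to +x). Its stiff hinge mostly holds it where it is left; nearly shut it may drop the rest. Below 0 the rubber lining pushes back at about 11 N m/rad (some 2 N per mm at the fork). About -0.02 when fastened.
- bolt (a joint): Angle of the swing bolt. 0: upright, shank at the slot's root (hard stop); grows as it swings out to -x and down, 0.95 to 1.3 at the start; its stiff pivot holds it where left (1 N lifts it). Swung in, the collar meets the nose at about 0.45, rides up it forcing the half down (10 to 15 N on the knob), tops the lip at about 0.15, drops behind it to about 0.06, and 3 N more bring it home to 0.
- gear_mid (a point): Loose black gear wheel, 56 mm across, 15 mm high, lying on the chassis plate; bystander. Point 6 mm above its underside.
- lens_mid (a point): Orange beacon lens, a dome 104 mm across and 82 mm high standing on the bench; bystander. Point 40 mm above the bench.
- reflector_mid (a point): Small bright reflector bowl, 80 mm across and 35 mm high, on the bench; bystander. Point 18 mm above the bench.
- screwdriver_grip (a point): Screwdriver lying on the bench; bystander. Point in its handle.

How it is judged:
By the outcome, as a careful person would: the job done as asked, in the order asked, and still so for the second after the job is handed in, with the robot touching nothing.
It also fails if it takes over 72 s, if anything falls off the work surface, if the arm or the gripper's body presses on something with over 40 N, if the wrist force passes 120 N, or if a joint passes its speed limit or range.

### The arm

A 6-joint arm with a two-finger parallel gripper is mounted at the origin on the work surface. World frame = base frame: x ahead of the robot, y to its left, z up, the work surface at z = 0. Lengths are in mm, angles in degrees, forces in N, time in s.
With the tool pointing down it reaches from about 275 to 750 mm from the base axis. Payload 10.2 kg.
Tool frame: the origin (TCP) lies at the very end of the fingers, on their centre line; the grasp point (between the pads) lies 19 mm behind it; x points along the fingers, y is the direction in which the jaws open and shut, and the axes are right-handed (so a half turn about x gives the same grasp; the last joint's range is limited). The gripper opens to 88 mm and grips with 3 to 60 N. Pads are 18 mm wide; open, the fingers measure 123 mm over their backs; the gripper's body (75 mm by 187 mm) begins 45 mm behind the grasp point.
Start: joints at [55.268, 17.928, 85.812, -0, 76.261, -12.8], TCP at [196.111, 487.003, 238.72] pointing down, gripper open.
Joint ranges: [-168.41, 168.41], [-55.51, 124.54], [10.69, 146.95], [-70.63, 250.63], [1, 178], [-165.06, 165.06]. Speed limits (degrees/s): [136.94, 136.94, 172.46, 180, 180, 180].

### API

Orientations are given as [roll, pitch, yaw] about the fixed x, y, z axes, in that order (R = Rz(yaw) Ry(pitch) Rx(roll)).
In Python, from plant import get_state, imaging, close_job gives the robot as it stands. The module is installed in compiled form; this text tells all that it offers.
- The arm moves only by the tool send_rows, never from a script. Its argument "plan" is a list that holds one entry, the list of rows, each a list of 7 numbers: the shift along the tool's x, y, z in cm, then the turn, a rotation vector about the tool's x, y, z in rad, then the finger opening in cm, from 0 to 8.81. A call has 1 to 10 rows; each row shifts and turns the pose as measured when the row begins, along the tool's axes as they then stand; what a row does not reach is not made up. A row lasts 1/8 s, in which the tool goes at most 62.5 mm and 10.7 degrees, less where a joint would pass 70% of its speed; a pose out of reach is approached as far as the arm can. A call is refused whole if a number of a shift passes 6.25 or a number of a turn 0.188, either way. A call with a gripper value outside its range is refused whole. The fingers move at their own pace and stop on an object; "grip_force" is the grip in N (left out, the last holds). Time passes only in rows, so rows that do not move let the fingers close. It gives the time, the measured TCP pose, the force and the opening at its end, in the units of the state.
- get_state(): the state, without advancing time (a new reading comes with each control period).
- imaging.read_camera(name): name is "side" or "top" or "wrist"; returns (picture, depth): 400x640x3 uint8, red, green, blue; 400x640 float32, mm along the optical axis (not along the pixel's ray), 0 where there is no reading.
- imaging.calibration(name): a dict with "K" (3x3 intrinsics, pixels), "R" (3x3) and "t" (3): a world point X has camera coordinates R X + t. Camera axes: x right, y down, z forward; pixel columns grow to the right and rows downward; lengths in mm; the calibration is good to about 2 mm. A picture is of the moment at which its call begins: read the wrist's pose just before it. calibration takes no time and is no camera call; for the wrist camera it gives the pose at the moment of the call.
- close_job(): hands the job in, once; it reports no verdict.
The state is a dict: "clock": time; "qpos": joint angles; "joint_velocities": joint speeds; "joint_torque": joint torques, N m; "ee_pos": TCP position; "eef_rot": TCP orientation; "wrist_force": force on the tool from outside, world axes, zero at the start; "moment": the same for the moment, N m; "gripper_width": finger opening in mm.
Only numpy, scipy, OpenCV 4.12 (cv2) and the standard library are available. Lean on these libraries where they do the work, as an engineer would, in place of code of your own. Each camera call takes 0.05 s, during which the arm holds its last target.

## Working session

There is one attempt and no reset: what is moved stays moved. The work goes in short steps, Python scripts to look and compute and a tool call to move; the robot and the scene stay as the last step left them, time stands still between calls to the robot, and variables do not carry over. Pictures are saved under pics/ and viewed, and the job is handed in when it is done.

Besides the shell and the picture viewer there is one more tool, called after ">>>" as name(argument=value, ...), one argument or row to a line, values as JSON. send_rows: Moves the arm, as the interface text tells. Its arguments: {"type":"object","properties":{"plan":{"type":"array","items":{"type":"array","items":{"type":"array","items":{"type":"number"}}}},"grip_force":{"type":"number"}},"required":["plan"]}

```bash
mkdir -p pics; python3 - <<'E'
from plant import get_state, imaging
import cv2,numpy as np
print(get_state())
for n in ["side","top","wrist"]:
    c=imaging.calibration(n); print(n,c)
    p,d=imaging.read_camera(n); cv2.imwrite(f"pics/{n}0.png",p[:,:,::-1]); np.save(f"{n}0.npy",d); np.savez(f"{n}0cal.npz",**c)
E
```

```text
{'clock': 0.0, 'qpos': array([ 5.52677716e+01,  1.79604249e+01,  8.58567760e+01, -9.10544294e-06,
        7.62616952e+01, -1.27996505e+01]), 'joint_velocities': array([-0.05751343, -0.06280878,  0.06844756,  0.00944017, -0.0796593 ,
        0.0520924 ]), 'joint_torque': array([ 5.00823899e-04, -4.02210796e+01, -2.52268875e+01,  6.95061008e-02,
        3.52725852e-02, -9.99256281e-05]), 'ee_pos': array([195.94809227, 486.77261718, 238.13414338]), 'eef_rot': array([-102.79322926,   89.92110395, -124.72580502]), 'wrist_force': array([-0.64713735,  0.66727254,  0.49377299]), 'moment': array([ 0.0481471 , -0.00671317,  0.00427034]), 'gripper_width': 87.73977601854321}
side {'K': array([[456.70033724,   0.        , 320.02513438],
       [  0.        , 456.70033724, 196.70585208],
       [  0.        ,   0.        ,   1.        ]]), 'R': array([[ 0.99353733, -0.11336752,  0.00560165],
       [-0.05985829, -0.56524306, -0.82274982],
       [ 0.0964394 ,  0.81709736, -0.56837606]]), 't': array([-592.16354155,  112.24261372, 1012.20643769])}
top {'K': array([[499.53084018,   0.        , 317.07370233],
       [  0.        , 499.53084018, 205.93097931],
       [  0.        ,   0.        ,   1.        ]]), 'R': array([[-1.86397016e-01, -9.82474130e-01, -8.58496085e-04],
       [-9.62711754e-01,  1.82821899e-01, -1.99404696e-01],
       [ 1.96066907e-01, -3.63419559e-02, -9.79916849e-01]]), 't': array([ 84.27818364, 597.87445776, 965.96948187])}
wrist {'K': array([[321.48106299,   0.        , 319.97797364],
       [  0.        , 321.48106299, 201.3462742 ],
       [  0.        ,   0.        ,   1.        ]]), 'R': array([[ 0.37155887,  0.92840881, -0.00104498],
       [ 0.88034162, -0.35196396,  0.31799372],
       [ 0.29486038, -0.11907332, -0.94809224]]), 't': array([-524.36269342,  -45.05865935,  390.74966078])}
```

View pics/side0.png

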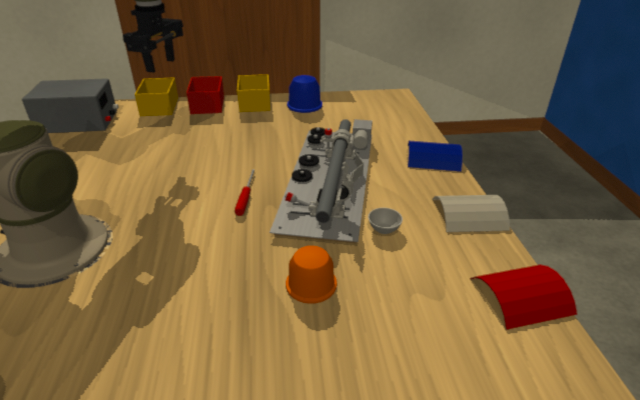

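View pics/top0.png

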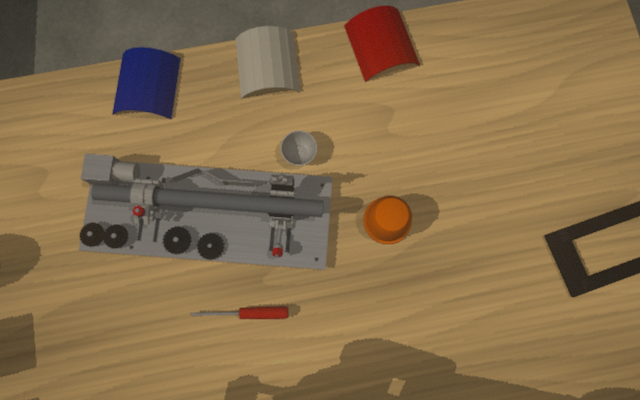

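View pics/wrist0.png

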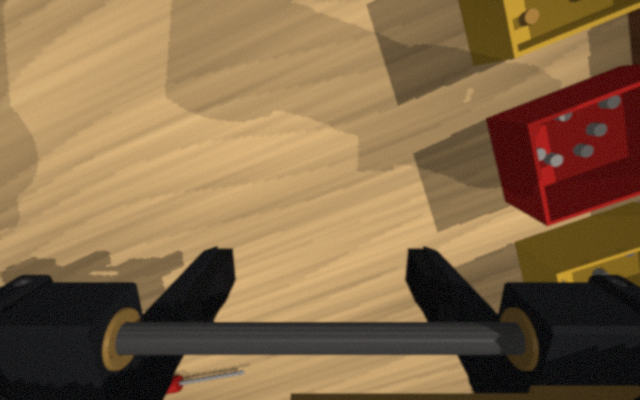

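```bash
cat > h.py <<'E'
import numpy as np,cv2
def load(n,i=0):
    c=np.load(f"{n}{i}cal.npz"); return c['K'],c['R'],c['t']
def ray(n,u,v,z,i=0):
    K,R,t=load(n,i); d=R.T@np.linalg.inv(K)@[u,v,1]; o=-R.T@t
    return o+d*(z-o[2])/d[2]
def dep(n,i=0):
    K,R,t=load(n,i); D=np.load(f"{n}{i}.npy"); v,u=np.mgrid[:400,:640]
    P=np.stack([(u-K[0,2])/K[0,0]*D,(v-K[1,2])/K[1,1]*D,D],-1)
    return (P-t)@R, D
def proj(n,X,i=0):
    K,R,t=load(n,i); p=(R@np.asarray(X,float).T).T+t; p=p@K.T; return p[...,:2]/p[...,2:]
E
python3 - <<'E'
from h import *
for n,(a,b,c,d),s in [("top",(70,140,345,275),2.9),("side",(265,110,385,245),4.4)]:
    im=cv2.imread(f"pics/{n}0.png")[b:d,a:c]; cv2.imwrite(f"pics/{n}0z.png",cv2.resize(im,None,fx=s,fy=s,interpolation=cv2.INTER_CUBIC))
P,D=dep("top")
m=(D>0)&(P[...,2]>14)&(P[...,2]<26)
m[:, :60]=0; m[:,345:]=0; m[:140]=0;m[285:]=0
m=cv2.morphologyEx(m.astype(np.uint8),cv2.MORPH_OPEN,np.ones((3,3)))
n,l,s,_=cv2.connectedComponentsWithStats(m); 
k=1+np.argmax(s[1:,4]); print(s[k])
pts=P[l==k]; print(np.median(pts[:,2]))
r=cv2.minAreaRect(pts[:,:2].astype(np.float32)); print(r,cv2.boxPoints(r))
E
```

```text
[   80   174   253    95 10504]
19.297831885264557
((641.56640625, 202.79830932617188), (521.049072265625, 200.79202270507812), 74.89986419677734) [[476.76843  -22.577011]
 [670.62756  -74.88469 ]
 [806.3644   428.17365 ]
 [612.50525  480.48132 ]]
```

```bash
python3 - <<'E'
from h import *
P,D=dep("top")
for (u,v) in [(277,252),(282,180),(282,190),(200,200),(300,206),(388,215),(300,148),(265,313),(210,245),(200,255),(320,255)]:
    print(u,v,P[v,u].round(1))
E
```

```text
277 252 [525.   68.3  60.7]
282 180 [654.1  31.1 122.1]
282 190 [647.  36.  71.]
200 200 [654.9 201.7  81.4]
300 206 [604.7   5.9  83.5]
388 215 [ 554.6 -164.6   78.1]
300 148 [751.  -18.    2.3]
265 313 [411.2 115.6  26.1]
210 245 [568.5 204.   34.2]
200 255 [554.  230.6  18.8]
320 255 [507.  -16.7  19.7]
```

View pics/top0z.png

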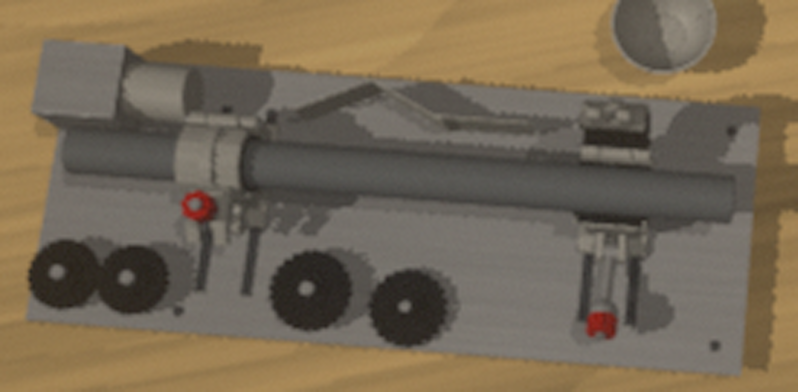

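View pics/side0z.png

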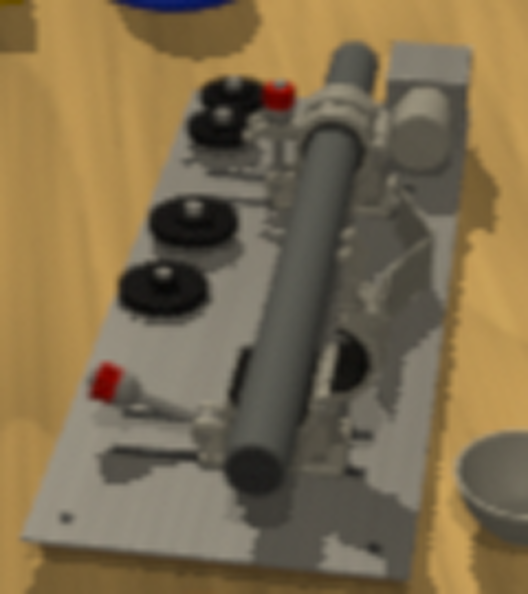

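```bash
cat >> h.py <<'E'
from scipy.optimize import least_squares
YAW=np.radians(-15.1); EX=np.array([np.cos(YAW),np.sin(YAW)]);EY=np.array([-EX[1],EX[0]])
O=np.array([476.77,-22.58])+65*EX+100*EY
def topl(P): 
    q=P[...,:2]-O; return np.concatenate([(q@EX)[...,None],(q@EY)[...,None],P[...,2:]-20],-1)
def tow(L): L=np.asarray(L,float); return np.r_[O+L[0]*EX+L[1]*EY,L[2]+20]
E
python3 - <<'E'
from h import *
print(O)
for n in ["top","side"]:
    P,D=dep(n); L=topl(P); ok=D>0
    im=cv2.imread(f"pics/{n}0.png")
    for y0,y1 in [(-95,-35),(35,95),(100,200)]:
        m=ok&(L[...,1]>y0)&(L[...,1]<y1)&(L[...,2]>52)&(L[...,2]<75)&(L[...,0]>10)&(L[...,0]<90)
        q=L[m]; 
        if len(q)<20: continue
        s=least_squares(lambda p:np.hypot(q[:,0]-p[0],q[:,2]-p[1])-17,[50,45],loss='soft_l1')
        print(n,y0,y1,len(q),s.x.round(1),np.std(s.fun).round(2))
    hsv=cv2.cvtColor(im,cv2.COLOR_BGR2HSV); red=((hsv[...,0]<8)|(hsv[...,0]>172))&(hsv[...,1]>130)&(hsv[...,2]>70)
    for nm,yy in [("open",(-40,40)),("fast",(240,320))]:
        m=ok&red&(L[...,1]>yy[0])&(L[...,1]<yy[1])&(L[...,2]>10)&(L[...,0]>-90)&(L[...,0]<90)
        v,u=np.nonzero(m); print(n,nm,m.sum(),u.mean() if len(u) else 0,v.mean() if len(u) else 0,L[m].mean(0).round(1),L[m].min(0).round(1),L[m].max(0).round(1))
    m=ok&(L[...,1]>-45)&(L[...,1]<45)&(L[...,2]>65)&(L[...,0]>30)&(L[...,0]<170)
    q=L[m]; print(n,"lug",len(q)); 
    for z0 in range(65,150,8):
        k=(q[:,2]>z0)&(q[:,2]<=z0+8)
        if k.sum(): print(z0,k.sum(),q[k].min(0).round(1),q[k].max(0).round(1),np.median(q[k],0).round(1))
E
```

```text
[565.57617187  57.03447003]
top -95 -35 367 [54.  45.5] 1.6
top 35 95 445 [54.2 45.4] 1.52
top 100 200 719 [54.2 45.2] 1.55
top open 62 277.01612903225805 251.29032258064515 [-40.4   0.7  38. ] [-47.6  -7.7  30. ] [-33.7  11.1  44.6]
top fast 69 138.34782608695653 210.92753623188406 [ 14.6 278.5  75.1] [  6.  269.1  56.5] [ 24.6 289.5  79.1]
top lug 252
65 12 [ 46.5 -41.2  65.1] [102.4  43.8  69.3] [ 54.1 -21.2  65.4]
73 7 [108.7 -18.9  79.7] [109.7  15.2  81. ] [109.2   9.2  80. ]
81 26 [ 86.7 -22.3  81.1] [109.1  20.7  88.9] [105.7 -14.   86.9]
89 78 [ 86.1 -22.8  89.3] [107.8  22.9  96.9] [97.1  0.1 93.4]
97 61 [ 86.4 -21.4  97.1] [ 99.2  21.6 104.9] [89.1 -0.3 99.8]
105 17 [ 87.9 -14.1 105.5] [ 95.9  12.9 112.8] [ 88.8   5.4 106.7]
113 3 [ 88.3  -6.3 114.2] [ 98.5   8.5 117.8] [ 89.5   6.3 117.5]
121 20 [ 85.8 -13.7 121.4] [ 96.4  13.8 128.9] [ 92.8  -0.7 126.7]
129 28 [ 85.2 -13.7 129.1] [ 92.   13.1 134.4] [ 88.5   0.4 130.8]
side -95 -35 233 [56.  46.3] 2.42
side 35 95 171 [56.1 46.9] 1.06
side 100 200 237 [56.2 46.9] 1.0
side open 43 288.69767441860466 196.48837209302326 [-37.4  -5.5  36.4] [-44.6 -11.7  26.1] [-29.9   3.9  44.3]
side fast 37 327.8918918918919 131.56756756756758 [ 17.6 273.8  73.3] [  8.1 265.6  66.2] [ 26.5 282.7  79.4]
side lug 248
65 23 [ 53.3 -31.5  65.1] [113.5  41.6  72.7] [103.9 -19.4  67.5]
73 20 [103.6 -24.7  74.1] [113.3  15.   81. ] [110.1 -20.3  77.2]
81 34 [ 98.6 -25.   81.1] [112.7  21.9  88.9] [108.2 -15.9  85.1]
89 70 [ 88.4 -23.8  89.2] [110.5  22.7  97. ] [101.7  -7.4  94.3]
97 24 [ 90.3 -23.3  97.1] [101.2  19.4 104.6] [ 95.9 -12.8  98.9]
105 12 [ 90.  -15.9 105. ] [ 97.1 -11.1 111. ] [ 92.7 -12.8 109.2]
113 13 [ 91.6 -15.2 113.1] [ 98.8   8.2 120.2] [ 96.5 -11.9 117.7]
121 28 [ 89.3 -15.8 121. ] [ 98.6  12.4 128.6] [ 94.9  -9.8 125.6]
129 24 [ 86.8 -16.8 129.4] [ 94.2  15.1 134.5] [ 91.2   0.6 131.8]
```

```bash
cat >> h.py <<'E'
from scipy.spatial.transform import Rotation as Ro
def pose(s):
    return np.array(s['ee_pos']), Ro.from_euler('xyz',s['eef_rot'],degrees=True)
RT=Ro.from_matrix(np.array([[0,-EX[1]*-1*-1,0],[0,0,0],[0,0,0]])+np.column_stack([[0,0,-1],[EY[0],EY[1],0],[EX[0],EX[1],0]])-np.array([[0,-EX[1]*-1*-1,0],[0,0,0],[0,0,0]]))
def rep(target=None,tilt=0):
    from plant import get_state
    s=get_state(); p,R=pose(s)
    l=topl(p[None])[0]; f=s['wrist_force']
    fl=[f[:2]@EX,f[:2]@EY,f[2]]
    RTt=RT*Ro.from_euler('y',tilt)
    rv=(R.inv()*RTt).as_rotvec()
    print('t %.2f L'%s['clock'],l.round(1),'F',np.round(fl,1),'w %.1f'%s['gripper_width'],'q',np.round(s['qpos'],0),'turn',rv.round(4))
    if target is not None:
        d=(tow(target)-p); print('shift tool cm',(R.inv().apply(d)/10).round(2))
E
python3 - <<'E'
from h import *
print(RT.as_matrix()); 
from plant import get_state
print(pose(get_state())[1].as_matrix().round(3))
rep([30-60,-65,130])
E
```

```text
[[ 0.          0.26050451  0.96547263]
 [ 0.          0.96547263 -0.26050451]
 [-1.          0.          0.        ]]
[[-0.     0.373  0.928]
 [-0.001  0.928 -0.373]
 [-1.    -0.001 -0.   ]]
t 0.15 L [-468.8  318.7  218.3] F [-0.2  0.1 -0.7] w 88.5 q [ 55.  18.  86.  -0.  76. -13.] turn [-0.1192 -0.0002  0.0009]
shift tool cm [  8.85 -32.87  48.13]
```

>>> send_rows(
  plan=[
    [[0,-3.3,4.8,-0.119,0,0,0],[0,-3.8,4.4,0,0,0,0],[0,-3.8,4.4,0,0,0,0],[0,-3.8,4.4,0,0,0,0],[0,-3.8,4.4,0,0,0,0],[0,-3.8,4.4,0,0,0,0],[0,-3.8,4.4,0,0,0,0],[0,-3.8,4.4,0,0,0,0],[0,-3.8,4.4,0,0,0,0],[0,-3.8,4.0,0,0,0,0]],
  ],
  grip_force=5,
)

```text
clock: 1.4
ee_pos: [527.1, -5.8, 237.3]
eef_rot: [-134.5, 89.9, -149.1]
wrist_force: [1.0, -0.1, -0.6]
gripper_width: 0.6
```

```bash
python3 - <<'E'
from h import *
rep([0,-65,42])
E
```

```text
t 1.40 L [-20.8 -70.7 217.3] F [ 1.   0.2 -0.6] w 0.6 q [-13.  18.  86.  -0.  76. -89.] turn [ 0.0095 -0.0008  0.0008]
shift tool cm [17.53  0.57  2.1 ]
```

>>> send_rows(
  plan=[
    [[5.8,0.5,2.0,0.0095,0,0,0],[5.8,0,0,0,0,0,0],[4.0,0,0,0,0,0,0],[1.9,0,0,0,0,0,0],[0,0,1.0,0,0,0,0],[0,0,0.5,0,0,0,0]],
  ],
)

```text
clock: 2.15
ee_pos: [565.3, -14.8, 56.6]
eef_rot: [-80.8, 89.9, -96.3]
wrist_force: [0.1, 1.3, -0.3]
gripper_width: 0.2
```

```bash
python3 - <<'E'
from h import *
rep([30,-65,42])
E
```

```text
t 2.15 L [ 18.5 -69.4  36.6] F [-0.3  1.3 -0.3] w 0.2 q [-13.  35.  90.  -0.  55. -88.] turn [-0.0063  0.0002  0.001 ]
shift tool cm [-0.54  0.45  1.15]
```

>>> send_rows(
  plan=[
    [[-0.6,0,0.2,-0.006,0,0,0],[0,0,0.3,0,0,0,0],[0,0,0.2,0,0,0,0],[0,0,0.1,0,0,0,0]],
  ],
)

```text
clock: 2.65
ee_pos: [573.8, -17.0, 65.3]
eef_rot: [-44.9, 89.9, -60.0]
wrist_force: [-7.9, 0.8, 2.9]
gripper_width: 0.5
```

```bash
python3 - <<'E'
from h import *
rep([30,-65,42])
E
```

```text
t 2.65 L [ 27.2 -69.3  45.3] F [-7.9 -1.3  2.9] w 0.5 q [-13.  35.  88.  -0.  57. -88.] turn [0.0004 0.0011 0.0011]
shift tool cm [0.33 0.43 0.28]
```

>>> send_rows(
  plan=[
    [[0,0,-0.1,0,0,0,0],[0,0,0,0,0,0,0]],
  ],
)

```text
clock: 2.9
ee_pos: [573.0, -16.8, 65.4]
eef_rot: [-26.9, 89.9, -42.0]
wrist_force: [0.3, -0.5, -0.2]
gripper_width: 0.7
```

```bash
python3 - <<'E'
from h import *
rep([30,-65,42])
E
```

```text
t 2.90 L [ 26.4 -69.3  45.4] F [ 0.4 -0.4 -0.2] w 0.7 q [-13.  35.  88.  -0.  57. -88.] turn [0.0005 0.0021 0.001 ]
shift tool cm [0.34 0.43 0.36]
```

>>> send_rows(
  plan=[
    [[-3,0,-0.3,0,0,0,0],[-5.5,0,0,0,0,0,0],[-4.5,0.5,0.5,0,0,0,0],[0,3,4.5,0,0,0,0],[0,2.8,4.5,0,0,0,0],[0,1,2,0,0,0,0],[0,0,0,0,0,0,0]],
  ],
)

```text
clock: 3.78
ee_pos: [704.1, 25.6, 201.3]
eef_rot: [-1.3, 89.6, -16.4]
wrist_force: [0.1, 0.1, 0.2]
gripper_width: -0.1
```

```bash
python3 - <<'E'
from h import *
rep([135,0,110])
from plant import imaging
for n in ["side","wrist"]:
    c=imaging.calibration(n);p,d=imaging.read_camera(n); np.savez(f"{n}1cal.npz",**c); np.save(f"{n}1.npy",d); cv2.imwrite(f"pics/{n}1.png",p[:,:,::-1])
im=cv2.imread("pics/side1.png")[80:250,250:400]; cv2.imwrite("pics/side1z.png",cv2.resize(im,None,fx=3.5,fy=3.5,interpolation=cv2.INTER_CUBIC))
E
```

```text
t 3.77 L [141.9   5.7 181.3] F [0.1 0.2 0.2] w -0.1 q [ -7.  43.  52.  -0.  85. -82.] turn [-0.0006  0.0078  0.0002]
shift tool cm [ 7.12 -0.57 -0.74]
```

View pics/side1z.png

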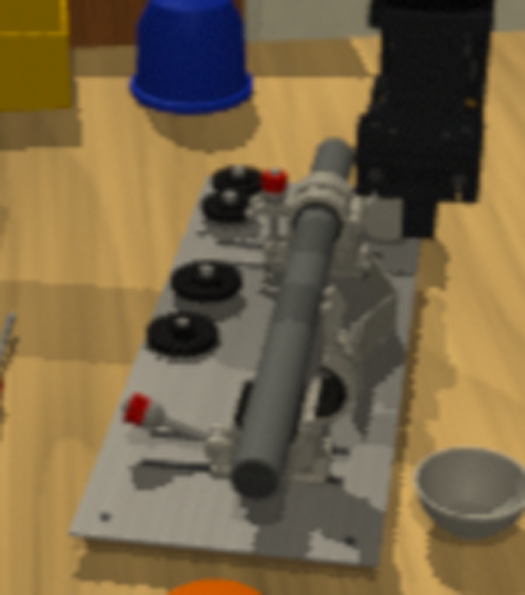

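View pics/wrist1.png

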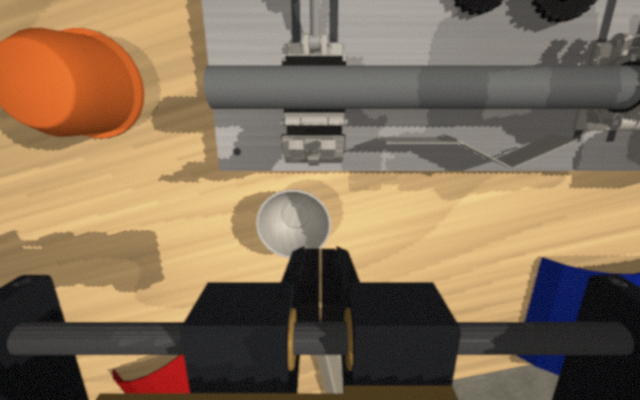

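>>> send_rows(
  plan=[
    [[3.5,-0.5,-0.7,0,0.008,0,0],[3.0,0,0,0,0,0,0],[0.3,0,-0.8,0,0,0,0],[0,0,-0.6,0,0,0,0],[0,0,-0.3,0,0,0,0],[0,0,-0.2,0,0,0,0]],
  ],
)

```text
clock: 4.62
ee_pos: [672.8, 25.4, 135.7]
eef_rot: [-1.8, 89.8, -17.1]
wrist_force: [0.9, -0.4, -0.2]
gripper_width: 0.5
```

```bash
python3 - <<'E'
from h import *
rep([110,0,111])
E
```

```text
t 4.62 L [111.7  -2.6 115.7] F [ 0.9 -0.2 -0.2] w 0.5 q [ -8.  42.  64.  -0.  74. -82.] turn [-0.0034  0.0028  0.0001]
shift tool cm [ 0.46  0.26 -0.18]
```

>>> send_rows(
  plan=[
    [[0.3,0.2,-0.4,0,0,0,0],[0,0,-0.4,0,0,0,0],[0,0,-0.4,0,0,0,0],[0,0,-0.5,0,0,0,0]],
  ],
)

```text
clock: 5.12
ee_pos: [656.8, 32.0, 133.3]
eef_rot: [1.5, 89.7, -13.8]
wrist_force: [0.6, -0.7, 0.4]
gripper_width: 0.7
```

```bash
python3 - <<'E'
from h import *
rep([86.3,0,113.3])
E
```

```text
t 5.12 L [ 94.6  -0.4 113.3] F [ 0.8 -0.5  0.4] w 0.7 q [ -7.  40.  68.  -0.  72. -82.] turn [-0.0034  0.0058 -0.0001]
shift tool cm [ 0.    0.04 -0.83]
```

>>> send_rows(
  plan=[
    [[0,0,-0.5,0,0.005,0,0],[0,0,-0.5,0,0,0,0],[0.1,0,-0.5,0,0,0,0],[0.1,0,-0.5,0,0,0,0]],
  ],
)

```text
clock: 5.62
ee_pos: [635.9, 37.7, 130.9]
eef_rot: [162.5, 90.0, 147.2]
wrist_force: [1.1, -0.2, 0.1]
gripper_width: 0.5
```

```bash
python3 - <<'E'
from h import *
rep([60,0,106.5])
from plant import imaging
for n in ["side","wrist"]:
    c=imaging.calibration(n);p,d=imaging.read_camera(n); np.savez(f"{n}2cal.npz",**c); np.save(f"{n}2.npy",d); cv2.imwrite(f"pics/{n}2.png",p[:,:,::-1])
im=cv2.imread("pics/side2.png")[80:250,250:400]; cv2.imwrite("pics/side2z.png",cv2.resize(im,None,fx=3.5,fy=3.5,interpolation=cv2.INTER_CUBIC))
E
```

```text
t 5.62 L [ 72.9  -0.4 110.9] F [1.1 0.1 0.1] w 0.5 q [ -7.  37.  73.   0.  70. -82.] turn [-0.0034 -0.0003 -0.0001]
shift tool cm [ 0.44  0.03 -1.29]
```

View pics/side2z.png

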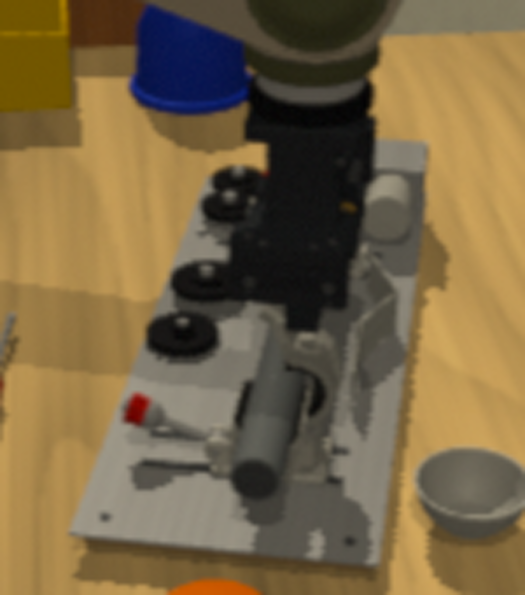

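View pics/wrist2.png

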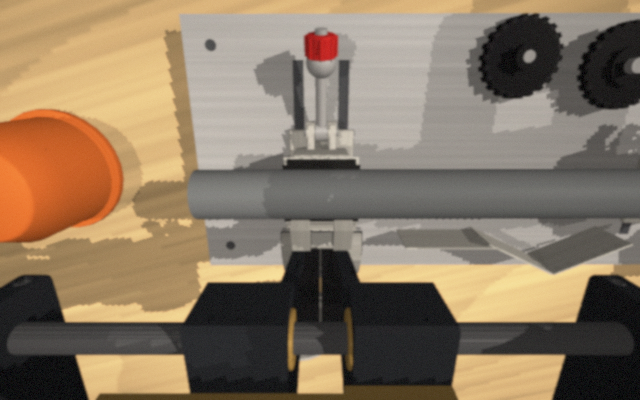

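```bash
python3 - <<'E'
from h import *
for n in ["wrist","side"]:
    P,D=dep(n,2);L=topl(P)
    if n=="wrist":
        for u in (290,296,322,350,356):
            for v in range(215,275,8): print(u,v,L[v,u].round(0),end=' ')
            print()
    m=(D>0)&(np.abs(L[...,1])<30)&(L[...,2]>62)&(L[...,0]>20)&(L[...,0]<135)&(L[...,2]<140)
    q=L[m]
    for z0 in range(62,140,6):
        k=(q[:,2]>z0)&(q[:,2]<=z0+6)
        if k.sum(): print(n,z0,k.sum(),q[k].min(0).round(0),q[k].max(0).round(0))
E
```

```text
290 215 [ 65. -20.  60.] 290 223 [ 45. -14. 122.] 290 231 [ 47. -14. 126.] 290 239 [ 65. -17.  97.] 290 247 [ 70. -17.  96.] 290 255 [ 62. -15. 120.] 290 263 [ 62. -14. 129.] 290 271 [ 62. -13. 135.] 
296 215 [ 65. -16.  60.] 296 223 [ 45. -11. 123.] 296 231 [ 47. -11. 126.] 296 239 [ 53. -11. 123.] 296 247 [ 58. -12. 121.] 296 255 [ 62. -12. 120.] 296 263 [ 62. -11. 128.] 296 271 [ 62. -11. 134.] 
322 215 [65.  1. 59.] 322 223 [77.  1. 45.] 322 231 [64.  1. 88.] 322 239 [ 63.   1. 101.] 322 247 [70.  1. 97.] 322 255 [ 63.   0. 119.] 322 263 [ 64.   0. 126.] 322 271 [ 64.   0. 132.] 
350 215 [65. 19. 60.] 350 223 [ 45.  13. 122.] 350 231 [ 48.  13. 126.] 350 239 [ 53.  13. 123.] 350 247 [ 59.  14. 119.] 350 255 [74. 16. 97.] 350 263 [ 62.  13. 128.] 350 271 [ 62.  12. 135.] 
356 215 [65. 23. 59.] 356 223 [95. 30.  1.] 356 231 [64. 20. 89.] 356 239 [65. 19. 97.] 356 247 [70. 19. 97.] 356 255 [75. 20. 97.] 356 263 [81. 20. 94.] 356 271 [90. 21. 89.] 
wrist 62 1509 [ 46. -30.  62.] [63. 30. 65.]
wrist 86 85 [ 63. -23.  87.] [90. 23. 92.]
wrist 92 729 [ 60. -23.  92.] [86. 23. 98.]
wrist
[... 207 characters left out ...]
15. 122.] [ 81.  14. 128.]
wrist 128 539 [ 61. -16. 128.] [ 76.  14. 134.]
wrist 134 552 [ 61. -17. 134.] [ 73.  15. 140.]
side 62 92 [ 46. -29.  62.] [97. 28. 68.]
side 68 12 [ 90. -24.  68.] [100.  -2.  74.]
side 74 19 [ 90. -23.  75.] [100.  22.  80.]
side 80 23 [ 87. -24.  81.] [99. 18. 86.]
side 86 43 [ 67. -25.  86.] [97. 24. 92.]
side 92 89 [ 63. -24.  92.] [92. 27. 98.]
side 98 37 [ 61. -23.  98.] [ 87.  10. 103.]
side 104 10 [ 59. -14. 105.] [ 67.  -7. 110.]
side 110 20 [ 55. -14. 110.] [ 83.  10. 115.]
side 116 45 [ 49. -17. 116.] [ 85.  11. 122.]
side 122 37 [ 47. -17. 122.] [ 85.  -6. 128.]
side 128 19 [ 65. -18. 128.] [ 85. -12. 134.]
side 134 1 [ 70. -16. 134.] [ 70. -16. 134.]
```

>>> send_rows(
  plan=[
    [[0.2,0,-0.6,0,0,0,0],[0.25,0,-0.7,0,0,0,0],[0.3,0,-0.6,0,0,0,0],[0.4,0,-0.6,0,0,0,0],[0.45,0,-0.55,0,0,0,0],[0.5,0,-0.5,0,0,0,0]],
  ],
)

```text
clock: 6.48
ee_pos: [599.0, 47.8, 108.5]
eef_rot: [177.4, 89.9, 162.1]
wrist_force: [-0.4, 0.0, -0.5]
gripper_width: 0.6
```

```bash
python3 - <<'E'
from h import *
rep([34,0,84.6])
E
```

```text
t 6.47 L [34.7 -0.2 88.5] F [-0.4 -0.1 -0.5] w 0.6 q [ -7.  34.  81.   0.  64. -81.] turn [-0.0034 -0.0011 -0.    ]
shift tool cm [ 0.39  0.02 -0.07]
```

>>> send_rows(
  plan=[
    [[-1.5,0,0.2,0,0,0,0],[-1.0,0,-1.0,0,0,0,0],[0,0,-1.2,0,0,0,0],[0,0,0,0,0,0,0]],
  ],
)

```text
clock: 6.98
ee_pos: [578.3, 53.6, 135.9]
eef_rot: [155.4, 90.0, 140.1]
wrist_force: [0.2, 0.4, -0.9]
gripper_width: 0.5
```

```bash
python3 - <<'E'
from h import *
rep([14,0,84.6])
from plant import imaging
for n in ["side"]:
    c=imaging.calibration(n);p,d=imaging.read_camera(n); np.savez(f"{n}3cal.npz",**c); np.save(f"{n}3.npy",d); cv2.imwrite(f"pics/{n}3.png",p[:,:,::-1])
im=cv2.imread("pics/side3.png")[80:250,250:400]; cv2.imwrite("pics/side3z.png",cv2.resize(im,None,fx=3.5,fy=3.5,interpolation=cv2.INTER_CUBIC))
P,D=dep("side",3);L=topl(P)
m=(D>0)&(np.abs(L[...,1])<30)&(L[...,2]>40)&(L[...,0]>-10)&(L[...,0]<135)&(L[...,2]<100)
q=L[m]
for z0 in range(40,100,6):
        k=(q[:,2]>z0)&(q[:,2]<=z0+6)
        if k.sum(): print(z0,k.sum(),q[k].min(0).round(0),q[k].max(0).round(0))
E
```

```text
t 6.97 L [ 13.1  -0.  115.9] F [ 0.1  0.5 -0.9] w 0.5 q [ -6.  30.  84.   0.  66. -81.] turn [-0.0032 -0.0005 -0.0002]
shift tool cm [3.13 0.   0.09]
40 25 [ 31. -28.  40.] [89. -8. 46.]
46 52 [ 32. -28.  46.] [91. 25. 52.]
52 61 [ 33. -30.  52.] [89. 23. 58.]
58 117 [ -2. -29.  58.] [81. 20. 64.]
64 156 [ -2. -25.  64.] [81. 25. 70.]
70 112 [ 12. -25.  70.] [76. 25. 76.]
76 81 [ 44. -24.  76.] [69. 21. 82.]
```

View pics/side3z.png

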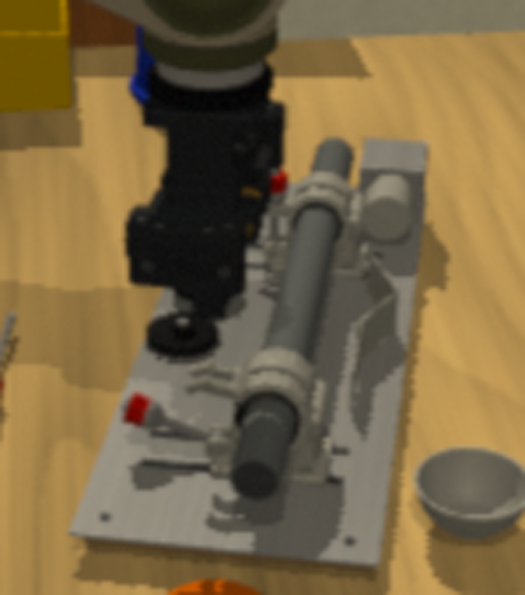

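>>> send_rows(
  plan=[
    [[3.0,0,-0.3,0,0,0,0],[0.8,0,0,0,0,0,0],[0.4,0,0,0,0,0,0],[0.4,0,0,0,0,0,0]],
  ],
)

```text
clock: 7.52
ee_pos: [577.1, 53.9, 90.0]
eef_rot: [13.9, 89.8, -1.4]
wrist_force: [-0.1, -0.1, 0.6]
gripper_width: 0.5
```

```bash
python3 - <<'E'
from h import *
rep([10,0,57])
E
```

```text
t 7.53 L [11.9  0.  70. ] F [-0.1 -0.1  0.6] w 0.5 q [ -6.  33.  86.   0.  60. -81.] turn [-0.0035  0.0027 -0.0007]
shift tool cm [ 1.3  -0.   -0.19]
```

>>> send_rows(
  plan=[
    [[0.3,0,-0.1,0,0,0,0],[0.3,0,0,0,0,0,0],[0.25,0,0,0,0,0,0],[0.2,0,0,0,0,0,0]],
  ],
)

```text
clock: 8.02
ee_pos: [576.7, 54.1, 79.8]
eef_rot: [12.2, 89.7, -3.1]
wrist_force: [0.2, 0.3, -0.9]
gripper_width: 0.5
```

```bash
python3 - <<'E'
from h import *
rep([10,0,57])
E
```

```text
t 8.03 L [11.5  0.1 59.8] F [ 0.1  0.3 -0.9] w 0.5 q [ -6.  34.  87.   0.  59. -81.] turn [-0.0035  0.0043 -0.0009]
shift tool cm [ 0.28 -0.01 -0.15]
```

>>> send_rows(
  plan=[
    [[0.2,0,0,0,0,0,0],[0.2,0,0,0,0,0,0],[0.15,0,0,0,0,0,0]],
  ],
)

```text
clock: 8.4
ee_pos: [576.7, 54.1, 74.2]
eef_rot: [12.2, 89.7, -3.1]
wrist_force: [-2.4, 0.5, 5.4]
gripper_width: 0.7
```

```bash
python3 - <<'E'
from h import *
rep([10,0,55])
E
```

```text
t 8.40 L [11.5  0.1 54.2] F [-2.5 -0.2  5.4] w 0.7 q [ -6.  34.  87.   0.  58. -81.] turn [-0.0035  0.0044 -0.0009]
shift tool cm [-0.08 -0.01 -0.15]
```

>>> send_rows(
  plan=[
    [[-3.0,0,0,0,0,0,4.5],[-3.0,0,-1.5,0,0,0,4.5],[0,0,-1.0,0,0,0,4.5],[0,0,0,0,0,0,4.5]],
  ],
)

```text
clock: 8.9
ee_pos: [551.2, 60.9, 133.8]
eef_rot: [14.5, 89.9, -0.8]
wrist_force: [0.5, -1.6, 0.3]
gripper_width: 38.4
```

```bash
python3 - <<'E'
from h import *
rep([-40,0,29])
from plant import imaging
for n in ["side","top","wrist"]:
    c=imaging.calibration(n);p,d=imaging.read_camera(n); np.savez(f"{n}4cal.npz",**c); np.save(f"{n}4.npy",d); cv2.imwrite(f"pics/{n}4.png",p[:,:,::-1])
    P,D=dep(n,4);L=topl(P);ok=D>0
    m=ok&(np.abs(L[...,1])<20)&(L[...,2]>40)&(L[...,2]<72)&(L[...,0]>-15)&(L[...,0]<35)
    q=L[m]; print(n,'fork')
    for x0 in range(-12,34,4):
        k=(q[:,0]>x0)&(q[:,0]<=x0+4)
        if k.sum(): print(x0,k.sum(),np.percentile(q[k,2],[10,50,90]).round(1))
    hsv=cv2.cvtColor(p,cv2.COLOR_RGB2HSV); red=((hsv[...,0]<8)|(hsv[...,0]>172))&(hsv[...,1]>130)&(hsv[...,2]>70)
    m=ok&red&(L[...,1]>-40)&(L[...,1]<40)&(L[...,2]>10)&(L[...,0]>-90)&(L[...,0]<90)
    v,u=np.nonzero(m)
    if len(u): print(n,m.sum(),u.mean(),v.mean(),L[m].mean(0).round(1),L[m].min(0).round(1),L[m].max(0).round(1))
im=cv2.imread("pics/side4.png")[80:250,250:400]; cv2.imwrite("pics/side4z.png",cv2.resize(im,None,fx=3.5,fy=3.5,interpolation=cv2.INTER_CUBIC))
E
```

```text
t 8.90 L [-14.9  -0.  113.8] F [ 0.8 -1.4  0.3] w 38.4 q [ -6.  27.  89.   0.  64. -81.] turn [-0.0037  0.0023 -0.0006]
shift tool cm [ 8.47 -0.01 -2.53]
side fork
-4 8 [45.1 48.2 50. ]
0 13 [44.9 50.6 52.3]
4 14 [48.3 52.2 54.6]
8 15 [50.2 54.8 57.2]
12 16 [48.4 52.6 55.7]
16 16 [49.1 53.5 55.3]
20 13 [49.6 52.5 55.4]
24 15 [50.1 54.1 55.7]
28 13 [53.2 54.7 56.1]
32 7 [56.6 59.1 62. ]
side 44 288.75 196.52272727272728 [-37.2  -5.7  36.5] [-45.  -11.2  25.7] [-29.7   7.5  45. ]
top fork
wrist fork
-8 24 [46.4 46.9 48. ]
-4 164 [47.1 48.4 49.8]
0 163 [49.9 51.3 52.8]
4 169 [52.5 54.1 55.6]
8 99 [53.3 55.  56.2]
12 119 [53.1 53.8 54.5]
16 119 [53.1 53.7 54.6]
20 109 [53.1 53.8 54.6]
24 249 [48.5 53.5 54.4]
28 481 [44.5 53.9 56.4]
32 488 [56.9 59.9 63.5]
wrist 570 320.8298245614035 178.37719298245614 [-39.7   0.4  38.4] [-47.9  -9.6  28.1] [-30.7  10.7  43.8]
```

View pics/side4z.png

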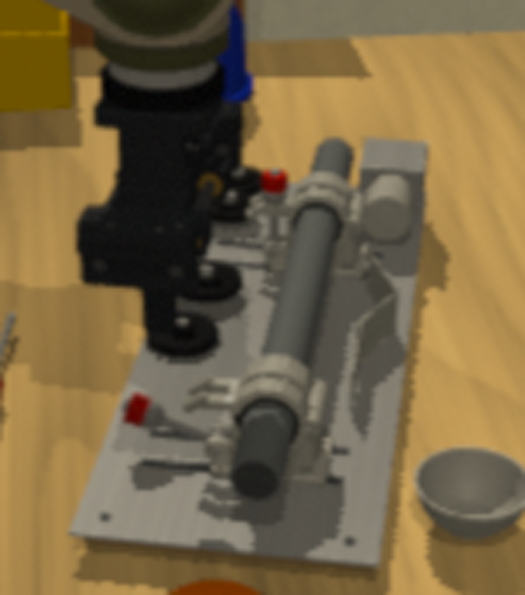

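View pics/wrist4.png

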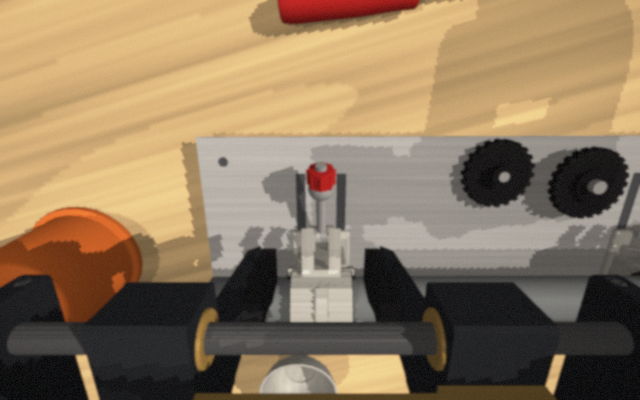

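>>> send_rows(
  plan=[
    [[2.0,0,-2.0,0,0,0,4.5],[4.0,0,-0.3,0,0,0,4.5],[2.0,0,0,0,0,0,4.5],[0.3,0,0,0,0,0,4.5]],
  ],
  grip_force=5,
)

```text
clock: 9.55
ee_pos: [529.7, 66.3, 46.2]
eef_rot: [21.4, 90.0, 6.0]
wrist_force: [0.2, 0.0, 0.3]
gripper_width: 44.9
```

```bash
python3 - <<'E'
from h import *
rep([-38.5,0.5,28])
E
```

```text
t 9.55 L [-37.1  -0.4  26.2] F [0.2 0.1 0.3] w 44.9 q [ -5.  32.  96.   0.  51. -80.] turn [-0.0047  0.0006 -0.0002]
shift tool cm [-0.18  0.09 -0.14]
```

>>> send_rows(
  plan=[
    [[-0.2,0.05,-0.15,0,0,0,2.5],[0,0,0,0,0,0,1.5],[0,0,0,0,0,0,1.5],[0,0,0,0,0,0,1.5],[0,0,0,0,0,0,1.5]],
  ],
  grip_force=5,
)

```text
clock: 10.18
ee_pos: [529.5, 67.3, 50.1]
eef_rot: [16.0, 89.8, 0.6]
wrist_force: [-0.6, 1.5, -1.0]
gripper_width: 19.8
```

```bash
python3 - <<'E'
from h import *
rep([-38.5,0.5,28])
import math
for th in np.arange(1.1,0.35,-.1):
    print(th.round(2), 15-60*math.sin(th), 10.5+60*math.cos(th)-10)
E
```

```text
t 10.18 L [-37.5   0.5  30.1] F [-1.   1.3 -1. ] w 19.8 q [ -5.  32.  96.   0.  52. -80.] turn [-0.0049  0.0034 -0.001 ]
shift tool cm [ 0.21  0.   -0.1 ]
1.1 -38.47244160368612 27.71576728553464
1.0 -35.48825908847379 32.918138352088384
0.9 -31.999614577648998 37.79659809623987
0.8 -28.04136545397136 42.30240256082993
0.7 -23.65306123426145 46.39053123706932
0.6 -18.878548403702105 50.020136894580716
0.5 -13.765532316252155 53.15495371342238
0.4 -8.365100538519002 55.76365964017312
```

>>> send_rows(
  plan=[
    [[-0.5,0,0.3,0,0,0,1.5],[-0.5,0,0.35,0,0,0,1.5],[-0.45,0,0.4,0,0,0,1.5],[-0.4,0,0.45,0,0,0,1.5]],
  ],
)

```text
clock: 10.68
ee_pos: [543.4, 63.5, 69.7]
eef_rot: [135.0, 90.0, 119.6]
wrist_force: [-4.0, 1.2, 1.8]
gripper_width: 19.2
```

```bash
python3 - <<'E'
from h import *
rep([-18.9,0.5,52])
E
```

```text
t 10.68 L [-23.1   0.4  49.7] F [-4.2  0.1  1.8] w 19.2 q [ -6.  32.  93.   0.  55. -80.] turn [-0.0046 -0.0006 -0.0006]
shift tool cm [-0.23  0.01  0.42]
```

```bash
python3 - <<'E'
from h import *
rep()
from plant import imaging
for n in ["side","wrist"]:
    c=imaging.calibration(n);p,d=imaging.read_camera(n); np.savez(f"{n}5cal.npz",**c); np.save(f"{n}5.npy",d); cv2.imwrite(f"pics/{n}5.png",p[:,:,::-1])
    P,D=dep(n,5);L=topl(P);ok=D>0
    hsv=cv2.cvtColor(p,cv2.COLOR_RGB2HSV); red=((hsv[...,0]<8)|(hsv[...,0]>172))&(hsv[...,1]>130)&(hsv[...,2]>70)
    m=ok&red&(L[...,1]>-40)&(L[...,1]<40)&(L[...,2]>10)&(L[...,0]>-90)&(L[...,0]<90)
    v,u=np.nonzero(m)
    if len(u): print(n,m.sum(),u.mean(),v.mean(),L[m].mean(0).round(1),L[m].min(0).round(1),L[m].max(0).round(1))
im=cv2.imread("pics/side5.png")[80:250,250:400]; cv2.imwrite("pics/side5z.png",cv2.resize(im,None,fx=3.5,fy=3.5,interpolation=cv2.INTER_CUBIC))
E
```

```text
t 10.68 L [-23.1   0.4  49.7] F [-4.2  0.1  1.8] w 19.2 q [ -6.  32.  93.   0.  55. -80.] turn [-0.0046 -0.0006 -0.0006]
wrist 1163 319.9922613929493 258.7188306104901 [-29.1   0.3  57.5] [-37.9 -10.   48. ] [-15.8  10.7  63.9]
```

View pics/side5z.png

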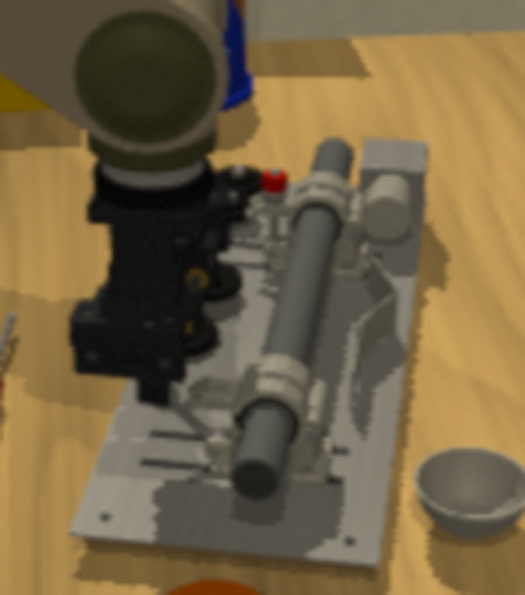

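View pics/wrist5.png

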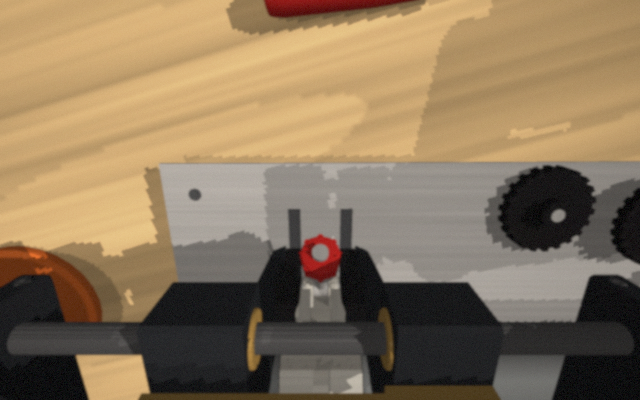

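>>> send_rows(
  plan=[
    [[-0.3,0,0.4,0,0,0,1.5],[-0.3,0,0.5,0,0,0,1.5],[0,0,0,0,0,0,1.5]],
  ],
)

```text
clock: 11.15
ee_pos: [553.0, 60.9, 76.7]
eef_rot: [36.7, 89.9, 21.3]
wrist_force: [-1.6, 1.3, 4.5]
gripper_width: 19.6
```

```bash
python3 - <<'E'
from h import *
rep([-18.9,0.5,52])
E
```

```text
t 11.15 L [-13.1   0.4  56.7] F [-1.9  0.8  4.5] w 19.6 q [ -6.  32.  91.   0.  57. -80.] turn [-0.0047  0.0012 -0.0009]
shift tool cm [ 0.47  0.   -0.58]
```

>>> send_rows(
  plan=[
    [[0,0,0,0,0,0,4.0],[-0.5,0,0,0,0,0,4.0],[-3.0,0,0,0,0,0,4.0],[-2.0,0,-2.0,0,0,0,0],[0,0,-2.2,0,0,0,0],[0,0,0,0,0,0,0]],
  ],
)

```text
clock: 11.9
ee_pos: [513.0, 71.4, 133.7]
eef_rot: [9.9, 89.6, -5.5]
wrist_force: [0.0, -0.1, -0.8]
gripper_width: 12.0
```

```bash
python3 - <<'E'
from h import *
rep([-47,0.5,60])
from plant import imaging
for n in ["side","wrist"]:
    c=imaging.calibration(n);p,d=imaging.read_camera(n); np.savez(f"{n}6cal.npz",**c); np.save(f"{n}6.npy",d); cv2.imwrite(f"pics/{n}6.png",p[:,:,::-1])
    P,D=dep(n,6);L=topl(P);ok=D>0
    hsv=cv2.cvtColor(p,cv2.COLOR_RGB2HSV); red=((hsv[...,0]<8)|(hsv[...,0]>172))&(hsv[...,1]>130)&(hsv[...,2]>70)
    m=ok&red&(L[...,1]>-40)&(L[...,1]<40)&(L[...,2]>10)&(L[...,0]>-90)&(L[...,0]<90)
    v,u=np.nonzero(m)
    if len(u): print(n,m.sum(),u.mean(),v.mean(),L[m].mean(0).round(1),L[m].min(0).round(1),L[m].max(0).round(1))
im=cv2.imread("pics/side6.png")[80:250,250:400]; cv2.imwrite("pics/side6z.png",cv2.resize(im,None,fx=3.5,fy=3.5,interpolation=cv2.INTER_CUBIC))
E
```

```text
t 11.90 L [-54.5   0.2 113.7] F [ 0.1 -0.1 -0.8] w 12.0 q [ -5.  23.  95.  -0.  61. -80.] turn [-0.0053  0.006  -0.001 ]
shift tool cm [5.37 0.03 0.71]
side 57 297.17543859649123 187.91228070175438 [-16.4  -5.3  62.9] [-27.4 -12.5  50.5] [-7.5  8.1 71.4]
wrist 355 320.4169014084507 267.76056338028167 [-27.    0.   72.9] [-63.2  -5.7  56.8] [-10.1   4.9 133.7]
```

View pics/side6z.png

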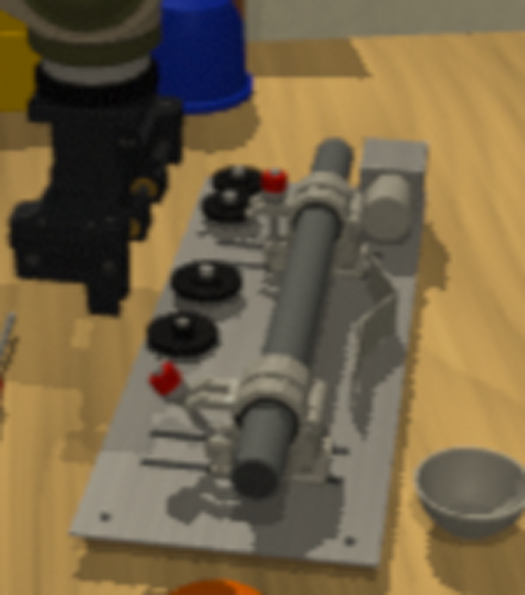

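>>> send_rows(
  plan=[
    [[3.5,0,0.2,0,0.006,0,0],[1.5,0,0.2,0,0,0,0],[0.1,0,0.2,0,0,0,0],[0,0,0.3,0,0,0,0]],
  ],
)

```text
clock: 12.5
ee_pos: [526.3, 67.7, 82.0]
eef_rot: [24.1, 89.8, 8.6]
wrist_force: [0.2, 0.3, 0.6]
gripper_width: 0.8
```

```bash
python3 - <<'E'
from h import *
rep([-38,0.5,60])
E
```

```text
t 12.50 L [-40.6   0.   62. ] F [0.1 0.4 0.6] w 0.8 q [ -5.  29.  96.   0.  55. -80.] turn [-0.0065  0.0034 -0.0015]
shift tool cm [0.2  0.05 0.26]
```

>>> send_rows(
  plan=[
    [[0.1,0,0.3,0,0,0,0],[0,0,0.3,0,0,0,0],[0,0,0.3,0,0,0,0],[0,0,0.3,0,0,0,0]],
  ],
)

```text
clock: 13.0
ee_pos: [536.0, 65.2, 84.6]
eef_rot: [169.1, 89.8, 153.7]
wrist_force: [-15.0, 1.2, 17.6]
gripper_width: 0.6
```

```bash
python3 - <<'E'
from h import *
rep([-38,0.5,60])
E
```

```text
t 13.00 L [-30.6   0.2  64.6] F [-14.8  -2.7  17.6] w 0.6 q [ -6.  30.  94.   0.  57. -80.] turn [-0.0055 -0.0034 -0.0007]
shift tool cm [ 0.46  0.03 -0.73]
```

>>> send_rows(
  plan=[
    [[0,0,-0.8,0,0,0,0],[0.5,0,-0.2,0,0,0,0],[0.5,0,0,0,0,0,0]],
  ],
)

```text
clock: 13.38
ee_pos: [526.9, 67.9, 75.3]
eef_rot: [112.8, 89.9, 97.4]
wrist_force: [-0.5, 0.5, -0.1]
gripper_width: 0.2
```

```bash
python3 - <<'E'
from h import *
rep([-38,0.5,55])
from plant import imaging
for n in ["side"]:
    c=imaging.calibration(n);p,d=imaging.read_camera(n); np.savez(f"{n}7cal.npz",**c); np.save(f"{n}7.npy",d); cv2.imwrite(f"pics/{n}7.png",p[:,:,::-1])
    P,D=dep(n,7);L=topl(P);ok=D>0
    hsv=cv2.cvtColor(p,cv2.COLOR_RGB2HSV); red=((hsv[...,0]<8)|(hsv[...,0]>172))&(hsv[...,1]>130)&(hsv[...,2]>70)
    m=ok&red&(L[...,1]>-40)&(L[...,1]<40)&(L[...,2]>10)&(L[...,0]>-90)&(L[...,0]<90)
    v,u=np.nonzero(m)
    if len(u): print(n,m.sum(),u.mean(),v.mean(),L[m].mean(0).round(1),L[m].min(0).round(1),L[m].max(0).round(1))
im=cv2.imread("pics/side7.png")[110:250,250:370]; cv2.imwrite("pics/side7z.png",cv2.resize(im,None,fx=4.3,fy=4.3,interpolation=cv2.INTER_CUBIC))
E
```

```text
t 13.38 L [-40.1   0.4  55.3] F [-0.7  0.4 -0.1] w 0.2 q [ -5.  29.  96.   0.  55. -80.] turn [-0.0054 -0.0005 -0.0011]
shift tool cm [0.03 0.01 0.21]
side 52 298.96153846153845 187.30769230769232 [-12.1  -5.3  64.9] [-22.1 -11.   54.9] [-3.5  4.1 73.9]
```

View pics/side7z.png

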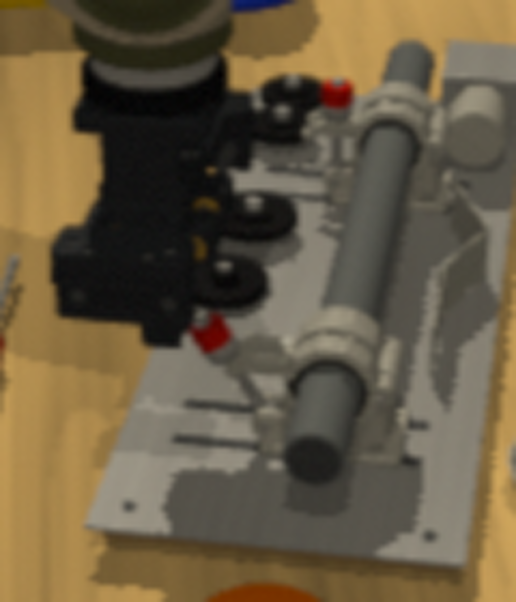

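>>> send_rows(
  plan=[
    [[0.3,0,-0.2,0,-0.15,0,0],[0.3,0,0.2,0,-0.15,0,0],[0.1,0,0.2,0,-0.12,0,0],[0,0,0,0,0,0,0]],
  ],
)

```text
clock: 13.92
ee_pos: [529.8, 67.1, 67.5]
eef_rot: [0.3, 65.4, -15.1]
wrist_force: [0.2, -0.0, 0.4]
gripper_width: 0.3
```

```bash
cat >> h.py <<'E'
def rb(th=None):
    from plant import get_state
    s=get_state(); p,R=pose(s); l=topl(p[None])[0]
    tl=(RT.inv()*R).as_rotvec()
    f=np.array(s['wrist_force']); 
    r=l[[0,2]]-[15,10.5]
    a=-tl[1] if th is None else th
    u=np.array([-np.sin(a),np.cos(a)]);t=np.array([np.cos(a),np.sin(a)])
    print('t %.2f L'%s['clock'],l.round(1),'tilt',tl.round(3),'s %.1f tt %.1f'%(r@u,r@t),'Ftool',R.inv().apply(f).round(1),'|F| %.1f'%np.linalg.norm(f))
E
python3 - <<'E'
from h import *
rb()
E
```

```text
t 13.93 L [-37.1   0.4  47.5] tilt [ 0.005 -0.429  0.001] s 55.4 tt -32.0 Ftool [-0.3  0.   0.4] |F| 0.5
```

>>> send_rows(
  plan=[
    [[0,0,0.5,0,0,0,0],[0,0,0.4,0,0,0,0],[0,0,0.2,0,0,0,0]],
  ],
)

```text
clock: 14.3
ee_pos: [540.9, 63.7, 72.5]
eef_rot: [0.2, 65.7, -15.2]
wrist_force: [-4.6, 1.8, 2.0]
gripper_width: 0.7
```

```bash
python3 - <<'E'
from h import *
rb()
E
```

```text
t 14.30 L [-25.6   0.   52.5] tilt [ 0.006 -0.425  0.   ] s 55.0 tt -19.7 Ftool [-3.9  0.5 -3.7] |F| 5.4
```

>>> send_rows(
  plan=[
    [[-0.1,0,0.27,0,0.05,0,0],[-0.1,0,0.27,0,0.05,0,0]],
  ],
)

```text
clock: 14.55
ee_pos: [543.3, 63.0, 75.2]
eef_rot: [0.2, 71.9, -15.2]
wrist_force: [-5.7, 1.4, -1.5]
gripper_width: 0.1
```

```bash
python3 - <<'E'
from h import *
rb()
E
```

```text
t 14.55 L [-23.1  -0.   55.2] tilt [ 0.006 -0.315  0.   ] s 54.3 tt -22.3 Ftool [-0.4 -0.2 -6.1] |F| 6.1
```

>>> send_rows(
  plan=[
    [[-0.05,0,0.35,0,0.02,0,0],[-0.05,0,0.35,0,0.03,0,0]],
  ],
)

```text
clock: 14.8
ee_pos: [546.4, 62.1, 77.1]
eef_rot: [0.1, 75.5, -15.3]
wrist_force: [-15.2, 3.5, 7.5]
gripper_width: 0.3
```

```bash
python3 - <<'E'
from h import *
rb()
E
```

```text
t 14.80 L [-19.8  -0.1  57.1] tilt [ 0.006 -0.252 -0.   ] s 53.8 tt -22.1 Ftool [-11.2  -0.7 -13.2] |F| 17.3
```

>>> send_rows(
  plan=[
    [[-0.2,0,0.2,0,0,0,0],[-0.15,0,0.25,0,0,0,0]],
  ],
)

```text
clock: 15.05
ee_pos: [547.4, 61.6, 79.3]
eef_rot: [-0.1, 76.1, -15.5]
wrist_force: [-5.7, 3.9, -9.0]
gripper_width: 0.4
```

```bash
python3 - <<'E'
from h import *
rb()
E
```

```text
t 15.05 L [-18.8  -0.3  59.3] tilt [ 0.006 -0.242 -0.001] s 55.5 tt -21.1 Ftool [ 7.2  2.2 -8.5] |F| 11.3
```

>>> send_rows(
  plan=[
    [[-0.03,0,0.3,0,0,0,0],[-0.08,0,0.3,0,0,0,0]],
  ],
)

```text
clock: 15.3
ee_pos: [548.6, 61.3, 79.6]
eef_rot: [-0.4, 76.9, -15.8]
wrist_force: [-13.2, 3.9, 1.2]
gripper_width: 0.7
```

```bash
python3 - <<'E'
from h import *
rb()
E
```

```text
t 15.30 L [-17.5  -0.3  59.6] tilt [ 0.006 -0.229 -0.002] s 55.2 tt -20.6 Ftool [ -4.3   0.3 -13.1] |F| 13.8
```

>>> send_rows(
  plan=[
    [[-0.1,0,0.35,0,0,0,0],[-0.1,0,0.35,0,0,0,0]],
  ],
)

```text
clock: 15.55
ee_pos: [550.5, 60.8, 80.7]
eef_rot: [-0.8, 77.7, -16.2]
wrist_force: [-9.6, 3.8, -0.9]
gripper_width: 0.6
```

```bash
python3 - <<'E'
from h import *
rb()
E
```

```text
t 15.55 L [-15.6  -0.3  60.7] tilt [ 0.005 -0.215 -0.003] s 55.6 tt -19.1 Ftool [ -1.3   1.1 -10.2] |F| 10.3
```

>>> send_rows(
  plan=[
    [[-0.07,0,0.35,0,0.02,0,0],[-0.07,0,0.35,0,0.02,0,0]],
  ],
)

```text
clock: 15.8
ee_pos: [555.1, 59.6, 83.0]
eef_rot: [-1.1, 80.4, -16.5]
wrist_force: [-3.5, 0.6, 1.1]
gripper_width: 0.7
```

```bash
python3 - <<'E'
from h import *
rb()
E
```

```text
t 15.80 L [-10.8  -0.2  63. ] tilt [ 0.005 -0.168 -0.004] s 56.1 tt -16.6 Ftool [-1.7 -0.4 -3.3] |F| 3.7
```

>>> send_rows(
  plan=[
    [[-0.05,0,0.3,0,0.05,0,0],[-0.05,0,0.3,0,0.04,0,0]],
  ],
)

```text
clock: 16.05
ee_pos: [561.6, 57.9, 85.7]
eef_rot: [-2.0, 85.6, -17.3]
wrist_force: [-3.0, -0.0, -1.3]
gripper_width: 0.6
```

```bash
python3 - <<'E'
from h import *
rb()
E
```

```text
t 16.05 L [-4.1 -0.2 65.7] tilt [ 0.005 -0.076 -0.003] s 56.4 tt -14.8 Ftool [ 1.1 -0.8 -3. ] |F| 3.3
```

>>> send_rows(
  plan=[
    [[-0.02,0,0.2,0,0.04,0,0],[0,0,0.2,0,0.03,0,0]],
  ],
)

```text
clock: 16.3
ee_pos: [563.8, 57.4, 86.4]
eef_rot: [-141.9, 89.8, -157.3]
wrist_force: [-21.5, 4.7, 11.8]
gripper_width: 0.6
```

```bash
python3 - <<'E'
from h import *
rb()
E
```

```text
t 16.30 L [-1.8 -0.1 66.4] tilt [ 0.004  0.003 -0.002] s 55.9 tt -17.0 Ftool [-11.8  -1.2 -22. ] |F| 25.0
```

>>> send_rows(
  plan=[
    [[0,0,-0.6,0,0,0,0],[-0.3,0,-2.0,0,0,0,0],[-3,0,-3,0,0,0,0],[-5,0,-3,0,0,0,0],[-3,0,-2,0,0,0,0],[0,0,0,0,0,0,0]],
  ],
)

```text
clock: 17.05
ee_pos: [462.4, 85.2, 204.4]
eef_rot: [3.9, 89.5, -11.5]
wrist_force: [0.1, -0.7, 0.0]
gripper_width: 0.5
```

```bash
python3 - <<'E'
from h import *
rb()
from plant import imaging
for n in ["side","wrist","top"]:
    c=imaging.calibration(n);p,d=imaging.read_camera(n); np.savez(f"{n}8cal.npz",**c); np.save(f"{n}8.npy",d); cv2.imwrite(f"pics/{n}8.png",p[:,:,::-1])
    P,D=dep(n,8);L=topl(P);ok=D>0
    hsv=cv2.cvtColor(p,cv2.COLOR_RGB2HSV); red=((hsv[...,0]<8)|(hsv[...,0]>172))&(hsv[...,1]>130)&(hsv[...,2]>70)
    for y0 in (0,280):
        m=ok&red&(np.abs(L[...,1]-y0)<35)&(L[...,2]>50)&(L[...,2]<90)&(L[...,0]>-60)&(L[...,0]<90)
        v,u=np.nonzero(m)
        if len(u): print(n,y0,m.sum(),u.mean(),v.mean(),np.median(L[m],0).round(1),L[m].min(0).round(1),L[m].max(0).round(1))
        m=ok&(np.abs(np.abs(L[...,1]-y0)-10)<5)&(L[...,2]>40)&(L[...,2]<72)&(L[...,0]>-10)&(L[...,0]<30); q=L[m]
        print([(x0,round(float(np.median(q[(q[:,0]>x0)&(q[:,0]<=x0+4),2])),1)) for x0 in range(-8,28,4) if ((q[:,0]>x0)&(q[:,0]<=x0+4)).any()])
im=cv2.imread("pics/side8.png")[110:250,250:370]; cv2.imwrite("pics/side8z.png",cv2.resize(im,None,fx=4.3,fy=4.3,interpolation=cv2.INTER_CUBIC))
E
```

```text
t 17.05 L [-106.9    0.4  184.4] tilt [ 0.005 -0.008  0.001] s 174.9 tt -120.5 Ftool [-0.  -0.6  0.2] |F| 0.7
side 0 58 311.5 185.55172413793105 [18.  -6.4 74.2] [  7.8 -12.5  62.8] [26.1  8.1 80.2]
[(-4, 47.2), (0, 48.2), (4, 50.9), (8, 53.0), (12, 55.3), (16, 59.0), (20, 61.4), (24, 52.8)]
side 280 36 327.97222222222223 131.63888888888889 [ 18.3 273.6  73.1] [  8.4 264.4  66.4] [ 26.3 282.   80.9]
[(-4, 46.7), (0, 48.7), (4, 51.4), (8, 51.6), (12, 60.5), (16, 57.2), (20, 59.6), (24, 54.7)]
wrist 0 10 319.7 315.3 [ 9.4 -0.3 76.9] [ 5.6 -1.3 75.9] [12.7 -0.3 77.6]
[]
[(-8, 45.5), (-4, 45.9), (0, 47.0), (4, 48.3), (8, 48.1), (12, 48.3), (16, 48.8), (20, 48.3), (24, 48.3)]
top 0 61 278.1475409836066 221.80327868852459 [13.7 -0.1 76.2] [ 5.3 -9.3 52.9] [23.4 13.1 80. ]
[(-8, 45.4), (-4, 46.3), (0, 47.7), (4, 53.2), (8, 52.0), (12, 52.8), (16, 52.2), (20, 51.7), (24, 50.7)]
top 280 71 138.42253521126761 210.9718309859155 [ 13.8 277.6  75.9] [  6.2 270.   55.1] [ 24.3 290.2  79. ]
[(-8, 46.6), (-4, 45.2), (0, 49.1), (4, 51.9), (8, 54.3), (12, 51.6), (16, 52.7), (20, 51.8), (24, 50.3)]
```

View pics/side8z.png

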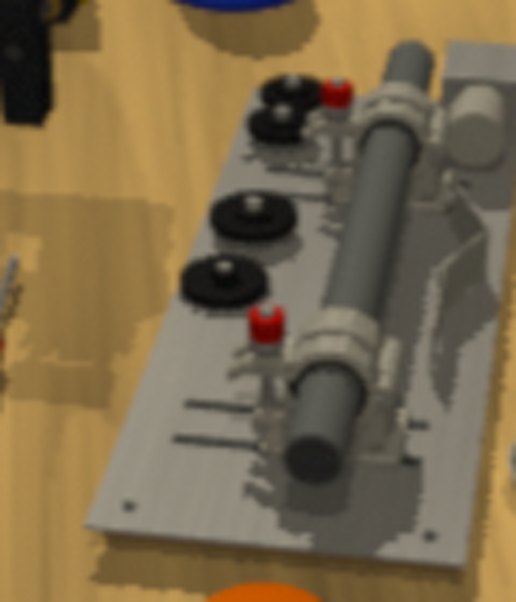

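View pics/wrist8.png

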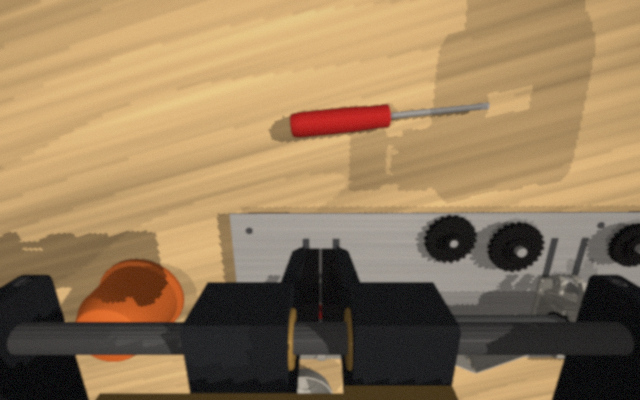

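```bash
python3 - <<'E'
from h import *
a=cv2.imread("pics/top0.png");b=cv2.imread("pics/top8.png")
for nm,(x0,y0,x1,y1) in dict(gears=(80,218,228,260),lens=(360,190,415,248),refl=(278,128,322,168),screw=(188,300,295,325)).items():
    A,B=[cv2.cvtColor(i[y0:y1,x0:x1],cv2.COLOR_BGR2GRAY).astype(np.float32) for i in (a,b)]
    print(nm,cv2.phaseCorrelate(A,B,cv2.createHanningWindow(A.shape[::-1],cv2.CV_32F)),np.abs(A-B).mean())
from plant import get_state,close_job
print(get_state()['wrist_force']); print(close_job())
E
```

```text
gears ((0.013127973888089173, 0.5740250467341035), 0.8947736042163991) 7.9490027
lens ((0.12930127941466907, 0.012914747623391065), 0.7626963191562228) 9.029154
refl ((0.4339479686888055, 0.051256528573535576), 0.9089130942026774) 6.5914774
screw ((0.23342947597984676, 0.8446115320567067), 0.6978723780314128) 24.633644
[-0.62137429  1.24580718 -1.17852861]
the job is handed in; nothing more can be done
None
```

The open coupler is fastened and I have handed the job in, at about 17 s of the 72 s allowed. One force reading sat right at the 25 N limit.

**What I did**
- I touched the tube's -x side with about 8 N. That put the tube axis at about x 53 mm, measured from the slots point.
- I swung the hinged half over. I pressed it onto the tube with about 6 N and confirmed by depth that its flat top was level.
- I lifted the bolt by its knob with a 5 N grip. Then I pushed it in with closed fingers over the lip until it reached the hard stop.

**Last checks**
- **Bolt and nut:** The knob's position across the tube and its height match the fastened coupler's to about 0.3 mm across and 1 mm in height, in both the top and side views. The fork height also agrees within depth noise. The arm is clear of everything.
- **Forces:** Two readings came close to the limit. The first, tool-vertical push on the knob read about 23 N, so I backed off and tilted the tool. The push against the hard stop read 25.0 N, exactly at the limit and with nothing to spare. Readings came only at the end of each move, so a brief peak above 25 N there can't be ruled out.
- **Bystanders:** I never touched the gear, lens, reflector or screwdriver. The top view before and after shows shifts of less than one pixel (at most 0.8, for the screwdriver), which I put down to changed shadows and noise.

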